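Pack the chopping boards in the rack and close the stop

TASK

Take the two chopping boards that recline in the drying rest and stand them upright, handles up, in the board rack beside the walnut one, between the end wall and the sliding stop. Then gently push the stop by its black post until all three boards are snug against the end wall and the stop's red sprung plate stays pressed in, without ramming them, and let go. Leave the other things on the counter where they are.

Things in the scene. Friction and masses are not known exactly. Their poses are not given: they have to be found in the camera images.
- rack: pale wooden board rack, fixed. Origin: on the counter under its middle; x across, y along the row, z up. Floor 12 mm above the counter, 122 mm wide between low side lips (tops at 26 mm), centred on x = 0. The row runs along +y to the fixed end wall: inner face at y = +150 mm, 12 mm thick, top at 110 mm. Stop and post ride over the floor, which ends at y = -158 mm
- stop (a joint): travel in m of the steel sliding stop along the rack's +y, towards the end wall; 0 to 0.17. It slides with steady friction (about 7 N) and stays where it is left. Its front plate, unloaded, faces the row at rack y = -0.060 + this value. Boards shoved along the rack floor add some 3 to 9 N; once they meet the end wall the resistance climbs sharply
- stop_grip (a point): top centre (129 mm above the counter) of the stop's black upright grip post, 26 mm wide in the rack's x and 22 mm in its y. Its back (pushing) face is 11 mm to the rack's -y of this point and free from 21 to 129 mm above the counter. The unloaded plate's face lies 70 mm to +y of this point
- plate: red sprung pressure plate on the front of the stop, 96 mm wide, 78 mm high. Origin: centre of its front face (towards the row), 59 mm above the counter; axes as the rack's. It yields up to 6 mm into the stop against a spring of 2 N per mm, then is solid; it also yields a little while shoving loose boards. In a snug row it stays pressed in by 1.5 mm or more
- rest: low drying rest with two bays, fixed (dark steel base 100 x 270 mm, grey supports). Origin: on the counter under its middle. Bays side by side, centred at y = +70 and -70 mm; a board in a bay stands on a ledge and reclines by 18 degrees, its top towards the rest's -x, on a back support that reaches only 85 mm up the board
- beech_c (a point): pale beech board, 0.10 to 0.21 kg, reclining at first in a bay of the rest; 16 mm thick (its x). Body 110 mm wide (its y) and 125 mm high; a stub handle, 36 mm wide and equally thick, rises from the middle of its top edge to 180 mm overall. This point: the board's middle, 90 mm above its bottom edge; z points up to the handle, whose middle is 62 mm above this point
- green_c (a point): green plastic board, 0.10 to 0.21 kg, reclining at first in a bay of the rest; 16 mm thick (its x). Body 110 mm wide (its y) and 125 mm high; a stub handle, 36 mm wide and equally thick, rises from the middle of its top edge to 180 mm overall. This point: the board's middle, 90 mm above its bottom edge; z points up to the handle, whose middle is 62 mm above this point
- walnut_c (a point): dark walnut board, 0.15 to 0.31 kg, already upright in the rack near the end wall; 22 mm thick (its x). Body 110 mm wide (its y) and 125 mm high; a stub handle, 36 mm wide and equally thick, rises from the middle of its top edge to 180 mm overall. This point: the board's middle, 90 mm above its bottom edge; z points up to the handle, whose middle is 62 mm above this point
- mug: white ceramic mug, 80 mm across, 92 mm high; a bystander. Origin: centre of its underside
- moka: aluminium stove-top coffee pot, 92 mm across, 170 mm high, black handle; a bystander. Origin: centre of its underside
- press: glass and steel coffee press, 90 mm across, 196 mm high, black handle; a bystander. Origin: centre of its underside
- mill: dark wooden pepper mill, 56 mm across, 180 mm high; a bystander. Origin: centre of its underside
- tin: orange round tin, 80 mm across, 110 mm high; a bystander. Origin: centre of its underside
Mind the look-alikes: they are no part of the job. There is more than one size of the part that bears beech_c; the job needs the smallest. Of the things shaped like the part that bears green_c, the green one is meant.

How it is judged (in metres and radians):
On the way, in this order (a step that is already met when the one before it is completed fails the run):
1. all three boards stand upright in the rack's row, between end wall and stop, let go (x of beech_c in the frame of rack between -0.012 and 0.012 m and y of beech_c in the frame of rack between -0.06 and 0.15 m and z of beech_c in the frame of rack between 0.097 and 0.107 m and angle between each of beech_c, green_c, walnut_c's own z axis and vertical below 0.07 rad and x of green_c in the frame of rack between -0.012 and 0.012 m and y of green_c in the frame of rack between -0.06 and 0.15 m and z of green_c in the frame of rack between 0.097 and 0.107 m and x of walnut_c in the frame of rack between -0.012 and 0.012 m and y of walnut_c in the frame of rack between -0.06 and 0.15 m and z of walnut_c in the frame of rack between 0.097 and 0.107 m and contact force between the fingers and beech below 0.1 N and contact force between the fingers and green below 0.1 N and contact force between the fingers and walnut below 0.1 N), for 0.2 s.
2. the stop has been pushed up: the row is snug against the end wall and the plate is pressed in (x of beech_c in the frame of rack between -0.012 and 0.012 m and y of beech_c in the frame of rack between -0.06 and 0.15 m and z of beech_c in the frame of rack between 0.097 and 0.107 m and angle between each of beech_c, green_c, walnut_c's own z axis and vertical below 0.07 rad and x of green_c in the frame of rack between -0.012 and 0.012 m and y of green_c in the frame of rack between -0.06 and 0.15 m and z of green_c in the frame of rack between 0.097 and 0.107 m and x of walnut_c in the frame of rack between -0.012 and 0.012 m and y of walnut_c in the frame of rack between -0.06 and 0.15 m and z of walnut_c in the frame of rack between 0.097 and 0.107 m and y of plate in the frame of rack above 0.093 m and y of plate in the frame of stop_grip below 0.0685 m), for 0.2 s.
At the end, for the whole second after the job is handed in: All three boards stand upright (within 4 degrees, handle up) on the rack floor between the side lips; the plate's face is within 57 mm of the end wall (boards' 54 mm plus 3 mm) and the plate stays pressed in by at least 1.5 mm; boards are at rest (all of step 2 and linear speed of each of beech, green, walnut below 0.02 m/s); the robot touches nothing.
It fails at once if the row is rammed: more than 25 N on the plate (contact force between plate and anything else above 25 N).
It fails at once if a bystander is moved by more than 25 mm (distance of any of mug, moka, press, mill, tin from where it was at the start of the episode above 0.025 m).
It also fails if it takes over 72 s, if anything falls off the work surface, if the arm or the gripper's body presses on something with over 40 N, if the wrist force passes 120 N, or if a joint passes its speed limit or range.

ROBOT

A 6-joint arm with a two-finger parallel gripper is mounted at the origin on the work surface. World frame = base frame: x ahead of the robot, y to its left, z up, the work surface at z = 0. Lengths are in mm, angles in rad, forces in N, time in s.
With the tool pointing down it reaches from about 300 to 775 mm from the base axis. Payload 14.6 kg.
Tool frame: the origin (TCP) lies at the very end of the fingers, on their centre line; the grasp point (between the pads) lies 19 mm behind it; z points along the fingers, y is the line along which they close (so a half turn about z gives the same grasp; the last joint's range is limited). The gripper opens to 94 mm and grips with 3 to 60 N. Pads are 16 mm wide; open, the fingers measure 119 mm over their backs; the gripper's body (75 mm by 177 mm) begins 78 mm behind the grasp point.
Start: joints at [1.167, 0.3, 1.521, -0, 1.321, -0.067], TCP at [181.755, 519.09, 184.346] pointing down, gripper open.
Joint ranges: [-3.03, 3.03], [-0.79, 2.21], [0.23, 2.52], [-1.04, 4.18], [0, 3.07], [-2.55, 2.55]. Speed limits (rad/s): [2.22, 2.22, 2.57, 3.14, 3.14, 3.14].

INTERFACE

Orientations are given as [roll, pitch, yaw] about the fixed x, y, z axes, in that order (R = Rz(yaw) Ry(pitch) Rx(roll)).
In Python, from cell import manip, optics gives the robot as it stands.
- The arm moves only by the shell command python3 -m crank 'ROWS' [FORCE]. ROWS is JSON, a list of rows, each a list of 7 numbers: the opening in per cent of the stroke, from 0 (shut) to 100 (fully open), then the shift along the tool's x, y, z in mm, then the turn, a rotation vector about the tool's x, y, z in rad. A call has 1 to 10 rows; each row is the pose to reach, as a shift and turn from the pose commanded when the call began, along the tool's axes at that moment; what a row does not reach only later rows make up. A row lasts 1/10 s, in which the tool goes at most 50 mm and 8.59 degrees, less where a joint would pass 70% of its speed; a pose out of reach is approached as far as the arm can. A call with a gripper value outside its range is refused whole. The fingers move at their own pace and stop on an object; FORCE is the grip in N (left out, the last holds). Time passes only in rows, so rows that repeat a pose let the fingers close. It gives the time, the measured TCP pose, the force, the opening and the grip force at its end, in the units of the state.
- manip.read_state(): the state, without advancing time (a new reading comes with each control period).
- optics.camera(name): name is "scene" or "side" or "wrist"; returns (picture, depth): 420x560x3 uint8, red, green, blue; 420x560 float32, mm along the optical axis (not along the pixel's ray), 0 where there is no reading.
- optics.calibration(name): a dict with "camera_matrix" (3x3 intrinsics, pixels), "R" (3x3) and "t" (3): a world point X has camera coordinates R X + t. Camera axes: x right, y down, z forward; pixel columns grow to the right and rows downward; lengths in mm; the calibration is good to about 2 mm. A picture is of the moment at which its call begins: read the wrist's pose just before it. calibration takes no time and is no camera call; for the wrist camera it gives the pose at the moment of the call.
- manip.sign_off(): hands the job in; it is judged then, once.
The state is a dict: "clock": time; "joints": joint angles; "qd": joint speeds; "effort": joint torques, N m; "eef_pos": TCP position; "eef_rot": TCP orientation; "wrist_force": force on the tool from outside, world axes, zero at the start; "moment": the same for the moment, N m; "finger_gap": finger opening in mm; "finger_force": force on a finger pad.
Only numpy, scipy, OpenCV 4.12 (cv2) and the standard library are available. Lean on these libraries where they do the work, as an engineer would, in place of code of your own. Each camera call takes 0.05 s, during which the arm holds its last target. There are 200 camera calls.

## Working session

There is one attempt and no reset: what is moved stays moved. The work goes in short steps, Python scripts to look and compute and a shell command to move; the robot and the scene stay as the last step left them, time stands still between calls to the robot, and variables do not carry over. Pictures are saved under pics/ and viewed, at most 10 in all, crops included, and the job is handed in when it is done.

```bash
ls; mkdir -p pics
cat > h.py <<'E'
import numpy as np, cv2
from cell import manip, optics
def snap(n,f):
    p,d=optics.camera(n); c=optics.calibration(n)
    np.savez('pics/'+f+'.npz',p=p,d=d,K=c["camera_matrix"],R=c["R"],t=c["t"])
    cv2.imwrite('pics/'+f+'.png',p[:,:,::-1]); return p,d
def cloud(f):
    z=np.load('pics/'+f+'.npz'); d=z['d']; v,u=np.indices(d.shape); K=z['K']
    C=np.stack([(u-K[0,2])/K[0,0]*d,(v-K[1,2])/K[1,1]*d,d],-1)
    X=(C-z['t'])@z['R']; X[d<=0]=np.nan
    return z['p'],X
E
python3 - <<'E'
from h import *
print(manip.read_state())
for n in ["scene","side","wrist"]:
    snap(n,n+"0"); c=optics.calibration(n); print(n,c)
a=[cv2.imread(f'pics/{n}0.png') for n in("scene","side")]
E
```

```text
pics
{'clock': 0.0, 'joints': array([ 1.16741194e+00,  3.00465892e-01,  1.52158899e+00,  1.95811262e-05,
        1.32067114e+00, -6.65786806e-02]), 'qd': array([ 0.00010176, -0.00029267,  0.00215871,  0.00014532,  0.0011184 ,
        0.00040913]), 'effort': array([ 6.77444186e-04, -5.31812632e+01, -3.52731407e+01,  7.08115473e-02,
        2.43827188e-02, -1.06435341e-04]), 'eef_pos': array([181.63615883, 518.8430048 , 183.78584906]), 'eef_rot': array([-3.14046306e+00, -9.43262249e-05,  2.80478204e+00]), 'wrist_force': array([0.15567054, 1.03375212, 0.31882988]), 'moment': array([-0.03230027,  0.00926256,  0.04316434]), 'finger_force': 0.0, 'finger_gap': 94.02109588019799}
scene {'camera_matrix': array([[448.17030714,   0.        , 279.16646576],
       [  0.        , 448.17030714, 214.93230856],
       [  0.        ,   0.        ,   1.        ]]), 'R': array([[ 0.86832055,  0.49580335, -0.01408784],
       [ 0.34772754, -0.62875216, -0.6955259 ],
       [-0.35370183,  0.5990407 , -0.7183629 ]]), 't': array([-433.12997878, -126.12616144, 1557.64630932])}
side {'camera_matrix': array([[429.17156474,   0.        , 274.53497842],
       [  0.        , 429.17156474, 217.99838477],
       [  0.        ,   0.        ,   1.        ]]), 'R': array([[ 0.7556332 , -0.65478649,  0.01652631],
       [-0.39040427, -0.47050491, -0.79133409],
       [ 0.52593058,  0.59150637, -0.61116057]]), 't': array([-367.43079115,  274.60261807, 1296.21236293])}
wrist {'camera_matrix': array([[327.23987936,   0.        , 277.32681705],
       [  0.        , 327.23987936, 215.12728777],
       [  0.        ,   0.        ,   1.        ]]), 'R': array([[ 0.33162857,  0.94340952, -0.00098431],
       [ 0.9084126 , -0.31904451,  0.27017984],
       [ 0.25457619, -0.09049351, -0.96280937]]), 't': array([-550.07188168,  -27.48286923,  390.94756141])}
```

View pics/scene0.png

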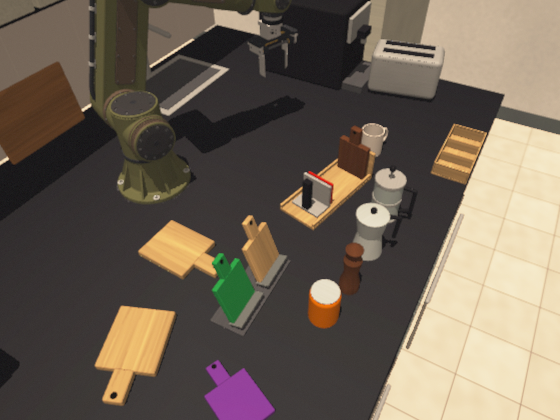

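View pics/side0.png

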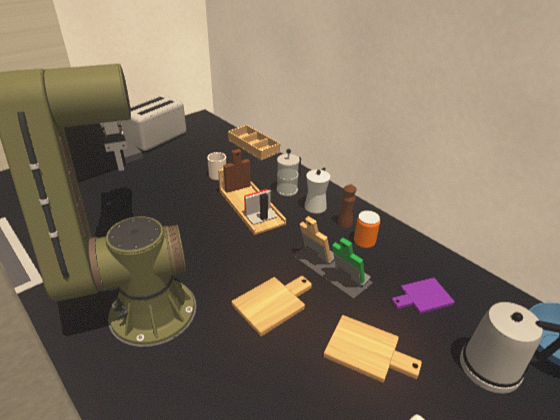

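The scene view shows beech at about (262,252) with its handle at (250,228), and green at (236,292) with its handle at (222,265). The walnut board is at (355,155), the red plate at (318,185) and the post at (308,193). The side view shows the same: beech (315,240), green (350,262), plate (257,205). The flat boards and the purple one are decoys.

```bash
cat > m.py <<'E'
from h import *
def ws(): pass
for f in ("scene0","side0"):
    p,X=cloud(f); hsv=cv2.cvtColor(p,cv2.COLOR_RGB2HSV); H,S,V=[hsv[...,i].astype(int) for i in range(3)]
    box={'scene0':{'green':(205,250,220,330),'beech':(240,212,285,290),'walnut':(330,120,375,180),'post':(298,172,314,212),'red':(300,168,336,210),'rack':(275,140,380,225)},
         'side0':{'green':(325,235,380,295),'beech':(292,215,342,270),'walnut':(218,145,255,195),'post':(255,190,272,222),'red':(240,185,275,212),'rack':(210,155,290,235)}}[f]
    m={'green':(H>50)&(H<80)&(S>120),'beech':(H<25)&(S>70)&(V>110),'walnut':(H<20)&(S>60)&(V<130)&(V>30),'post':(V<45),'red':((H<6)|(H>172))&(S>150)&(V>100),'rack':(H<28)&(S>60)&(V>120)}
    for k,(u0,v0,u1,v1) in box.items():
        M=m[k].copy(); B=np.zeros_like(M); B[v0:v1,u0:u1]=1; M&=B
        P=X[M&np.isfinite(X[...,2])]; 
        if k!='rack': P=P[P[:,2]>20]
        print(f,k,len(P),'min',np.nanpercentile(P,1,0).round(),'max',np.nanpercentile(P,99,0).round(),'med',np.median(P,0).round())
        if k in('green','beech','walnut','red'):
            c=np.median(P,0)
            # robust plane
            Q=P
            for _ in range(6):
                c=Q.mean(0); n=np.linalg.svd(Q-c,full_matrices=False)[2][2]; r=(P-c)@n; Q=P[abs(r)<max(3,1.0*np.median(abs(r))*2)]
            if n[2]<0:n=-n
            print('   plane n',n.round(3),'c',c.round(1),'azim',np.degrees(np.arctan2(n[1],n[0])).round(1),'tilt',np.degrees(np.arcsin(n[2])).round(1),len(Q))
            top=P[P[:,2]>np.nanpercentile(P[:,2],97)]; print('   top',top.mean(0).round(1))
E
python3 m.py
```

```text
scene0 green 207 min [ 496. -351.  101.] max [ 535. -287.  195.] med [ 515. -316.  145.]
   plane n [-0.878 -0.478  0.015] c [ 517.3 -324.1  158. ] azim -151.4 tilt 0.9 169
   top [ 508.3 -306.6  195.2]
scene0 beech 1476 min [ 494. -210.   26.] max [ 558. -103.  194.] med [ 533. -164.  103.]
   plane n [0.95  0.043 0.308] c [ 534.7 -157.6   98.6] azim 2.6 tilt 17.9 1193
   top [ 500.1 -156.3  193.8]
scene0 walnut 1156 min [532. 326.  21.] max [654. 366. 193.] med [591. 341.  96.]
   plane n [-0.225 -0.974  0.001] c [585.5 340.3  94.8] azim -103.0 tilt 0.1 872
   top [585.8 346.9 192.3]
scene0 post 235 min [521. 102.  25.] max [547. 120. 131.] med [537. 107.  85.]
scene0 red 76 min [503. 166.  27.] max [593. 192. 103.] med [552. 177.  96.]
   plane n [0.226 0.973 0.039] c [553.1 176.9  87.7] azim 76.9 tilt 2.2 58
   top [536.6 174.4 102.7]
scene0 rack 2140 min [461.  60.   2.] max [652. 489. 137.] med [579. 253.  14.]
side0 green 395 min [ 494. -352.   33.] max [ 552. -246.  194.] med [ 515. -313.  137.]
   plane n [0.952 0.061 0.299] c [ 513.6 -307.5  132.1] azim 3.7 tilt 17.4 259
   top [ 500.1 -298.3  193.9]
side0 beech 423 min [ 487. -212.   30.] max [ 551. -104.  194.] med [ 509. -172.  136.]
   plane n [0.95  0.056 0.308] c [ 507.6 -168.   130.4] azim 3.3 tilt 18.0 278
   top [ 495.  -158.4  193.9]
side0 walnut 820 min [524. 326.  21.] max [826. 580. 190.] med [577. 343.  89.]
   plane n [0.228 0.974 0.002] c [578.4 341.5  90.6] azim 76.8 tilt 0.1 646
   top [580.4 347.8 188.2]
side0 post 24 min [515. 101.  27.] max [536. 117. 119.] med [522. 108.  57.]
side0 red 29 min [498. 162.  91.] max [591. 189. 103.] med [556. 176.  96.]
   plane n [0.074 0.469 0.88 ] c [551.8 175.8  96.3] azim 81.1 tilt 61.7 29
   top [548.6 164.  102.8]
side0 rack 1489 min [458.  57.  -3.] max [847. 544. 136.] med [552. 293.  16.]
```

```bash
cat > r.py <<'E'
from h import *
a=np.radians(-13.1); ex=np.array([np.cos(a),np.sin(a)]); ey=np.array([-np.sin(a),np.cos(a)])
for f,(u0,v0,u1,v1) in {"scene0":(275,120,385,230),"side0":(210,140,295,240)}.items():
    p,X=cloud(f); hsv=cv2.cvtColor(p,cv2.COLOR_RGB2HSV); P=X[v0:v1,u0:u1].reshape(-1,3); h=hsv[v0:v1,u0:u1].reshape(-1,3).astype(int)
    ok=np.isfinite(P[:,2])&(P[:,0]<700)&(P[:,1]<430); P=P[ok];h=h[ok]
    Q=np.c_[P[:,:2]@ex,P[:,:2]@ey,P[:,2]]
    wood=(h[:,0]<28)&(h[:,1]>60)&(h[:,2]>120)
    for nm,m in dict(floor=wood&(abs(Q[:,2]-12)<3),lip=wood&(abs(Q[:,2]-26)<2.5),wall=wood&(Q[:,2]>104)&(Q[:,2]<114),anywood=wood&(Q[:,2]<130)&(Q[:,2]>5),post=(h[:,2]<50)&(Q[:,2]>60)&(Q[:,1]<260),posttop=(Q[:,2]>124)&(Q[:,1]<300),wal=(Q[:,2]>60)&(h[:,2]<130)&(Q[:,1]>400),walhandle=(Q[:,2]>150)&(Q[:,1]>400),steel=(Q[:,2]>30)&(h[:,1]<60)&(h[:,2]>60)&(Q[:,1]<320)).items():
        if m.sum()>3: print(f,nm,m.sum(),np.percentile(Q[m],[2,50,98],axis=0).round(1).tolist())
E
python3 r.py
```

```text
scene0 floor 961 [[429.6, 184.4, 9.2], [501.2, 377.9, 11.8], [559.8, 463.5, 14.8]]
scene0 lip 217 [[421.0, 188.6, 23.6], [553.0, 335.6, 25.5], [562.0, 488.5, 28.2]]
scene0 wall 23 [[496.1, 282.4, 104.2], [546.4, 496.0, 108.1], [556.6, 505.6, 111.5]]
scene0 anywood 1895 [[425.0, 184.2, 6.7], [511.0, 355.4, 13.3], [561.2, 494.2, 102.4]]
scene0 post 169 [[483.0, 221.2, 61.6], [497.9, 224.9, 100.0], [507.6, 239.7, 130.0]]
scene0 posttop 49 [[482.4, 221.9, 125.1], [493.6, 230.5, 127.9], [507.4, 243.8, 131.9]]
scene0 wal 860 [[440.4, 459.5, 61.7], [497.8, 464.8, 116.3], [546.9, 487.9, 192.2]]
scene0 walhandle 173 [[474.5, 460.4, 151.5], [496.1, 466.1, 177.6], [509.5, 485.1, 194.2]]
scene0 steel 393 [[443.9, 226.5, 32.7], [505.2, 278.8, 76.0], [542.8, 283.3, 125.9]]
side0 floor 425 [[422.0, 182.1, 9.1], [476.1, 346.8, 11.2], [551.2, 464.4, 14.9]]
side0 lip 112 [[417.9, 188.3, 23.6], [424.8, 306.0, 25.3], [557.8, 486.9, 28.2]]
side0 wall 15 [[416.5, 277.6, 104.2], [429.8, 490.1, 108.1], [497.2, 499.3, 113.0]]
side0 anywood 1046 [[417.8, 182.1, 6.1], [464.2, 322.0, 13.4], [555.4, 493.5, 103.3]]
side0 post 38 [[476.3, 219.3, 62.9], [481.7, 225.5, 91.0], [498.2, 234.5, 123.9]]
side0 posttop 29 [[477.1, 218.8, 124.8], [488.5, 228.8, 127.1], [500.2, 243.4, 131.3]]
side0 wal 558 [[434.0, 456.8, 62.1], [484.0, 463.9, 111.8], [538.4, 481.6, 188.2]]
side0 walhandle 108 [[470.3, 457.1, 151.2], [485.2, 464.3, 175.4], [505.7, 481.6, 192.0]]
side0 steel 292 [[438.3, 224.2, 30.6], [475.0, 277.6, 68.7], [540.0, 282.9, 128.2]]
```

```bash
cat >> h.py <<'E'
from scipy.spatial.transform import Rotation as Ro
def tool(az,tilt):  # tool y azimuth az deg, top leaning tilt deg away from y
    a,t=np.radians([az,tilt]); u=np.array([np.cos(a),np.sin(a),0]); k=np.array([0,0,1.])
    z=np.sin(t)*u-np.cos(t)*k; y=np.cos(t)*u+np.sin(t)*k
    return np.c_[np.cross(y,z),y,z]
def go(p,R):
    s=manip.read_state(); R0=Ro.from_euler('xyz',s['eef_rot']).as_matrix()
    d=R0.T@(np.array(p)-s['eef_pos']); w=Ro.from_matrix(R0.T@R).as_rotvec()
    print('shift',d.round(1),'turn',w.round(3),'rows>=',max(np.linalg.norm(d)/50,np.linalg.norm(w)/.15).round(1),'clock',s['clock'])
E
python3 - <<'E'
from h import *
s=manip.read_state(); c=optics.calibration('wrist'); C=-c['R'].T@c['t']; R0=Ro.from_euler('xyz',s['eef_rot']).as_matrix()
print('cam in tool',(R0.T@(C-s['eef_pos'])).round(1), (R0.T@c['R'].T).round(2))
go([400,300,320],tool(40,0)); go([460,-160,310],tool(3,18))
# bystanders from scene
p,X=cloud('scene0')
for n,(u,v) in dict(mug=(372,135),press=(390,180),moka=(371,220),mill=(353,255),tin=(325,292)).items(): print(n,X[v,u].round())
E
```

```text
cam in tool [  78.5    0.6 -199.3] [[-0.   -0.96 -0.27]
 [ 1.   -0.   -0.  ]
 [ 0.   -0.27  0.96]]
shift [-278.4 -134.6 -136. ] turn [-0.001  0.     0.536] rows>= 6.8 clock 0.15
shift [-487.  -548.9 -125.6] turn [-0.277 -0.185  1.172] rows>= 14.9 clock 0.15
mug [604. 470.  95.]
press [753. 213. 149.]
moka [764.  39. 145.]
mill [ 773. -109.  162.]
tin [ 747. -207.  110.]
```

```bash
python3 -m crank '[[100,-40,-20,-60,0,0,0.1],[100,-80,-40,-100,0,0,0.2],[100,-120,-60,-136,0,0,0.3],[100,-160,-80,-136,0,0,0.4],[100,-200,-100,-136,0,0,0.5],[100,-240,-118,-136,0,0,0.536],[100,-278,-135,-136,0,0,0.536],[100,-278,-135,-136,0,0,0.536]]'
python3 - <<'E'
from h import *
go([460,-160,310],tool(3,18))
E
```

```text
clock: 0.95
eef_pos: [402.0, 296.7, 320.1]
eef_rot: [-3.141, 0.001, 2.265]
wrist_force: [-0.3, 1.1, 0.4]
finger_gap: 93.7
finger_force: 0.0
shift [-388.2 -247.5   10.5] turn [-0.304 -0.1    0.636] rows>= 9.2 clock 0.95
```

```bash
python3 -m crank '[[100,-38,-25,1,-0.03,-0.01,0.07],[100,-77,-50,2,-0.06,-0.02,0.14],[100,-116,-74,3,-0.09,-0.03,0.2],[100,-155,-99,4,-0.12,-0.04,0.26],[100,-194,-124,5,-0.15,-0.05,0.32],[100,-233,-149,6,-0.18,-0.06,0.38],[100,-272,-174,7,-0.21,-0.07,0.45],[100,-310,-198,8,-0.24,-0.08,0.51],[100,-350,-223,9,-0.27,-0.09,0.57],[100,-388,-247,10,-0.304,-0.1,0.636]]'; python3 -m crank '[[100,0,0,0,0,0,0],[100,0,0,0,0,0,0],[100,0,0,0,0,0,0]]'
cat > w.py <<'E'
import sys
from h import *
name,f=sys.argv[1:3]
s=manip.read_state(); print('tcp',s['eef_pos'].round(1),s['eef_rot'].round(3))
snap('wrist',f); p,X=cloud(f); hsv=cv2.cvtColor(p,cv2.COLOR_RGB2HSV); H,S,V=[hsv[...,i].astype(int) for i in range(3)]
M={'green':(H>50)&(H<80)&(S>120),'beech':(H<25)&(S>70)&(V>90)}[name]&np.isfinite(X[...,2])&(X[...,2]>15)&(X[...,2]<210)
v,u=np.nonzero(M); P=X[M]; az=float(sys.argv[3])
if len(sys.argv)>4: y0=float(sys.argv[4]); k=abs(P[:,1]-y0)<75; P=P[k];u=u[k];v=v[k]
Q=P
for _ in range(8):
    c=Q.mean(0); n=np.linalg.svd(Q-c,full_matrices=False)[2][2]; Q=P[abs((P-c)@n)<2.5]
n=n*np.sign(n[0]); print('n pix',len(P),len(Q),u.mean().round(),v.mean().round(),'n',n.round(3),'azim',np.degrees(np.arctan2(n[1],n[0])).round(1),'tilt',np.degrees(np.arcsin(n[2])).round(1))
z=np.array([0,0,1])-n*n[2]; z/=np.linalg.norm(z); y=np.cross(z,n)
b=np.c_[Q@y,Q@z]; zt=np.percentile(b[:,1],99.5); h=b[b[:,1]>zt-40]; bd=b[(b[:,1]<zt-65)]
print('handle y edges',np.percentile(h[:,0],[1,99]).round(1),'body y edges',np.percentile(bd[:,0],[1,99]).round(1),'height seen',(zt-np.percentile(b[:,1],.5)).round(1))
off=(Q@n).mean(); yc=np.percentile(h[:,0],[1,99]).mean()
mid=n*(off-8)+y*yc+z*(zt-28); print('handle mid',mid.round(1),'top z',(mid+28*z)[2].round(1))
np.save('mid_'+name,np.r_[mid,n])
E
python3 w.py beech wb 3
```

```text
clock: 1.95
eef_pos: [459.6, -157.8, 310.4]
eef_rot: [2.825, -0.001, 1.625]
wrist_force: [0.7, 1.1, -0.2]
finger_gap: 93.9
finger_force: 0.0
clock: 2.25
eef_pos: [459.8, -155.0, 310.4]
eef_rot: [2.827, -0.001, 1.629]
wrist_force: [0.2, 1.0, 0.4]
finger_gap: 94.2
finger_force: 0.0
tcp [ 459.8 -155.   310.4] [ 2.827e+00 -1.000e-03  1.629e+00]
n pix 22691 3528 150.0 240.0 n [ 0.166  0.076 -0.983] azim 24.6 tilt -79.5
handle y edges [-523.6 -458. ] body y edges [-694.6 -214.9] height seen 469.9
handle mid [ 712.  -214.1  105.8] top z 110.9
```

View pics/wb.png

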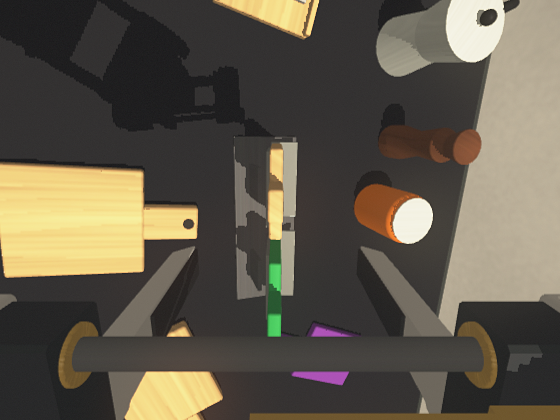

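The wrist view looks down the board edges: beech spans columns 269–284, rows 142–240, with green below it to row 335. Beech is centred between the fingers (about column 277), and nothing is in the way.

```bash
cat > w2.py <<'E'
import sys
from h import *
f,az,tilt,x0,y0=sys.argv[1],*map(float,sys.argv[2:6])
p,X=cloud(f); R=tool(az,tilt); bx,by,bz=R[:,1],-R[:,0],-R[:,2]  # board-ish axes
m=np.isfinite(X[...,2])&(abs(X[...,0]-x0)<45)&(abs(X[...,1]-y0)<68)&(X[...,2]>70)&(X[...,2]<230)
P=X[m]; v,u=np.nonzero(m); B=np.c_[P@bx,P@by,P@bz]
top=np.percentile(B[:,2],99); print('n',len(P),'top bz',top.round(1),'top world z',np.percentile(P[:,2],99).round(1))
for nm,k in dict(htop=B[:,2]>top-6,handle=B[:,2]>top-45,bodytop=(B[:,2]<top-50)&(B[:,2]>top-62)).items():
    q=np.percentile(B[k],[1,50,99],axis=0); print(nm,k.sum(),'x',q[:,0].round(1),'y',q[:,1].round(1),'z',q[:,2].round(1),'px',u[k].mean().round(),v[k].mean().round())
k=B[:,2]>top-6; q=np.percentile(B[k],[2,98],axis=0).mean(0)
mid=bx*q[0]+by*q[1]+bz*(top-28); print('mid',mid.round(1)); np.save('mid',mid)
E
python3 w2.py wb 3 18 504 -158; python3 w2.py scene0 3 18 504 -158;python3 w2.py side0 3 18 504 -158
```

```text
n 1545 top bz 33.7 top world z 194.7
htop 526 x [515.6 522.8 530.9] y [164.  180.3 198.7] z [29.  32.2 34. ] px 275.0 206.0
handle 622 x [515.6 522.8 530.9] y [163.6 177.2 198.6] z [-8.4 32.1 34. ] px 275.0 203.0
bodytop 658 x [515.3 523.4 530.6] y [127.4 154.6 235.6] z [-26.  -22.6 -20.7] px 276.0 186.0
mid [ 504.7 -155.   167.1]
n 1087 top bz 34.0 top world z 194.6
htop 66 x [515.4 526.  533.3] y [164.2 183.2 200.2] z [28.1 31.9 36.3] px 248.0 220.0
handle 226 x [515.4 529.6 533.3] y [164.2 187.6 200.8] z [-10.1  17.5  35.2] px 250.0 225.0
bodytop 170 x [515.9 528.4 533.1] y [128.7 195.5 236.7] z [-27.9 -22.8 -16.4] px 254.0 237.0
mid [ 505.5 -155.8  167.6]
n 560 top bz 34.5 top world z 193.5
htop 45 x [512.1 520.3 527.5] y [164.1 184.2 198. ] z [28.7 32.2 37.6] px 310.0 219.0
handle 126 x [511.4 515.5 527.5] y [165.  187.8 201. ] z [-9.3 21.5 36.5] px 311.0 223.0
bodytop 103 x [511.5 518.  527.9] y [128.4 200.  237.4] z [-26.7 -22.8 -17.9] px 314.0 231.0
mid [ 501.4 -155.4  166.9]
```

Run:
```python
from h import *
R=tool(3,18); go(np.array([504,-155.3,167])+17*R[:,2],R)
```

```text
shift [ -3.2  -2.5 167.1] turn [ 0.    -0.003  0.006] rows>= 3.3 clock 2.3
```

```bash
python3 -m crank '[[100,-3,-2,30,0,0,0],[100,-3,-2,60,0,0,0.006],[100,-3,-2,90,0,0,0.006],[100,-3,-2,120,0,0,0.006],[100,-3,-2,145,0,0,0.006],[100,-3,-2,160,0,0,0.006],[100,-3,-2,167,0,0,0.006],[100,-3,-2,167,0,0,0.006]]' 30; python3 -m crank '[[0,0,0,0,0,0,0],[0,0,0,0,0,0,0],[0,0,0,0,0,0,0],[0,0,0,0,0,0,0],[0,0,0,0,0,0,0],[0,0,0,0,0,0,0],[0,0,0,0,0,0,0],[0,0,0,0,0,0,0]]' 30
```

```text
clock: 3.1
eef_pos: [509.6, -155.2, 150.6]
eef_rot: [2.828, -0.003, 1.624]
wrist_force: [-0.5, -0.3, 0.2]
finger_gap: 94.1
finger_force: 0.0
clock: 3.9
eef_pos: [509.5, -156.2, 150.9]
eef_rot: [2.827, -0.003, 1.622]
wrist_force: [1.4, -0.4, -0.1]
finger_gap: 33.4
finger_force: 0.0
```

```bash
python3 -m crank '[[0,0,0,0,0,0,0],[0,0,0,0,0,0,0],[0,0,0,0,0,0,0],[0,0,0,0,0,0,0],[0,0,0,0,0,0,0]]' 30; python3 -m crank '[[0,0,0,-5,0,0,0],[0,0,0,-15,0,0,0],[0,0,0,-35,0,0,0],[0,0,0,-60,0,0,0],[0,0,0,-90,0,0,0],[0,0,0,-120,0,0,0],[0,0,0,-145,0,0,0],[0,0,0,-150,0,0,0],[0,0,0,-150,0,0,0]]'
python3 - <<'E'
from h import *
# rack frame in rotated coords: centre 490, origin 341
a=np.radians(-13.1); ex=np.array([np.cos(a),np.sin(a),0]); ey=np.array([-np.sin(a),np.cos(a),0])
go(490*ex+(341+89)*ey+[0,0,310],tool(76.9,0))
E
```

```text
clock: 4.4
eef_pos: [509.5, -156.2, 150.9]
eef_rot: [2.827, -0.003, 1.622]
wrist_force: [0.5, 0.2, 0.3]
finger_gap: 15.9
finger_force: 30.0
clock: 5.3
eef_pos: [463.0, -159.1, 293.9]
eef_rot: [2.826, -0.002, 1.622]
wrist_force: [-0.4, 0.4, -1.7]
finger_gap: 16.1
finger_force: 30.0
shift [460.6 133.3  27.6] turn [ 0.271  0.202 -1.28 ] rows>= 9.6 clock 5.3
```

```bash
python3 -m crank '[[0,10,12,-8,0.02,0.015,-0.1],[0,35,22,-14,0.048,0.036,-0.23],[0,65,31,-20,0.072,0.054,-0.34],[0,95,41,-20,0.097,0.072,-0.46],[0,125,50,-18,0.121,0.09,-0.575],[0,155,58,-15,0.146,0.108,-0.69],[0,185,66,-12,0.17,0.126,-0.805],[0,215,72,-8,0.194,0.144,-0.92],[0,245,79,-4,0.218,0.162,-1.035],[0,276,86,-1,0.244,0.182,-1.15]]'
cat > g1.py <<'E'
from h import *
import sys
a=np.radians(-13.1); ex=np.array([np.cos(a),np.sin(a),0]); ey=np.array([-np.sin(a),np.cos(a),0])
x,y,z=map(float,sys.argv[1:4]); go(x*ex+y*ey+[0,0,z],tool(76.9,0))
E
python3 g1.py 490 430 340
```

```text
clock: 6.3
eef_pos: [530.4, 122.1, 319.8]
eef_rot: [3.115, 0.014, 2.788]
wrist_force: [-0.0, -0.1, -1.6]
finger_gap: 15.7
finger_force: 30.0
shift [ 22.5 189.9 -15.4] turn [ 0.026  0.016 -0.125] rows>= 3.8 clock 6.3
```

```bash
python3 -m crank '[[0,3,25,-4,0.005,0.003,-0.02],[0,7,60,-8,0.01,0.006,-0.05],[0,12,95,-12,0.015,0.01,-0.08],[0,16,130,-15,0.02,0.013,-0.1],[0,20,160,-15,0.026,0.016,-0.125],[0,22,180,-15,0.026,0.016,-0.125],[0,22,190,-15,0.026,0.016,-0.125],[0,22,190,-15,0.026,0.016,-0.125],[0,22,190,-15,0.026,0.016,-0.125]]'; python3 -m crank '[[0,0,0,0,0,0,0],[0,0,0,0,0,0,0]]'
cat > wr.py <<'E'
from h import *
import sys
f=sys.argv[1]; s=manip.read_state(); print(s['eef_pos'].round(1),s['eef_rot'].round(3))
snap('wrist',f); p,X=cloud(f); hsv=cv2.cvtColor(p,cv2.COLOR_RGB2HSV).astype(int)
a=np.radians(-13.1); ex=np.array([np.cos(a),np.sin(a),0]); ey=np.array([-np.sin(a),np.cos(a),0])
Q=np.stack([X@ex,X@ey,X[...,2]],-1); t=s['eef_pos']; print('tcp rot frame',(t@ex).round(1),(t@ey).round(1))
ok=np.isfinite(Q[...,2]); wood=(hsv[...,0]<28)&(hsv[...,1]>60)&(hsv[...,2]>90)
reg=ok&(Q[...,0]>400)&(Q[...,0]<585)&(Q[...,1]>170)&(Q[...,1]<520)
def st(n,m):
    m=m&reg
    if m.sum()>5: print(n,m.sum(),np.percentile(Q[m],[1,50,99],axis=0).round(1).tolist())
z=Q[...,2]
st('floor',wood&(abs(z-12)<3)); st('lip',wood&(abs(z-26)<3)); st('lipL',wood&(abs(z-26)<3)&(Q[...,0]<480)); st('lipR',wood&(abs(z-26)<3)&(Q[...,0]>500)); st('walltop',(abs(z-110)<4)&(Q[...,1]>450)); st('walnut top',(abs(z-192)<5)&(Q[...,1]>440)); st('walnut shoulder',(abs(z-137)<4)&(Q[...,1]>440))
st('held',(z>200)); st('greenboard',(hsv[...,0]>50)&(hsv[...,0]<80)&(hsv[...,1]>120)); st('beech12x',wood&(abs(z-137)<5)&(Q[...,1]<455)); st('h192',(abs(z-192)<5)&(Q[...,1]<455)); st('posttop',(abs(z-129)<4)&(Q[...,1]<300));st('plate',((hsv[...,0]<6)|(hsv[...,0]>172))&(hsv[...,1]>150)&(z<110))
E
python3 wr.py wr1; python3 g1.py 490 430 340
```

```text
clock: 7.2
eef_pos: [576.0, 305.8, 340.6]
eef_rot: [3.141, 0.001, 2.908]
wrist_force: [-0.1, -0.5, -1.9]
finger_gap: 16.0
finger_force: 30.0
clock: 7.4
eef_pos: [576.1, 305.4, 342.2]
eef_rot: [3.139, 0.003, 2.907]
wrist_force: [-0.4, -1.0, -1.1]
finger_gap: 15.5
finger_force: 30.0
[576.1 305.4 342.2] [3.139e+00 3.000e-03 2.907e+00]
tcp rot frame 491.9 428.0
floor 7626 [[430.3, 186.8, 9.3], [477.1, 353.5, 11.4], [552.6, 472.7, 13.7]]
lip 1714 [[420.2, 187.7, 23.1], [428.7, 326.9, 25.2], [561.1, 488.5, 27.6]]
lipL 1086 [[420.2, 187.4, 23.1], [426.1, 335.7, 25.1], [464.5, 490.1, 27.4]]
lipR 615 [[512.3, 188.4, 23.1], [555.8, 318.7, 25.3], [561.4, 463.9, 27.6]]
walltop 813 [[420.4, 463.6, 106.7], [471.7, 497.6, 109.3], [554.7, 504.2, 113.6]]
walnut top 633 [[473.5, 463.7, 187.9], [489.8, 474.2, 191.1], [508.1, 485.2, 192.9]]
walnut shoulder 868 [[436.4, 463.7, 133.4], [466.3, 473.6, 136.1], [544.4, 485.3, 140.1]]
held 51908 [[444.6, 355.5, 329.6], [465.8, 428.8, 476.7], [500.2, 501.4, 487.0]]
posttop 342 [[480.0, 224.6, 125.2], [492.4, 235.5, 128.1], [504.6, 245.6, 130.2]]
plate 1237 [[443.8, 288.6, 24.7], [487.9, 304.0, 79.5], [536.1, 305.4, 98.8]]
shift [1.9 1.9 2.3] turn [ 0.002  0.003 -0.006] rows>= 0.1 clock 7.45
```

View pics/wr1.png

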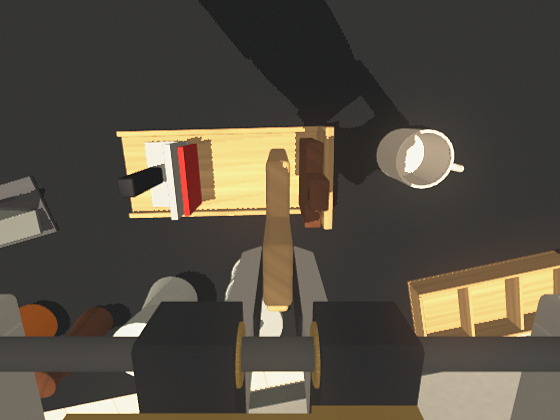

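The view shows the held beech edge-on and straight at columns 263–292. The walnut is to its right (300–330), the red plate at (188,180) and the post at (142,180). The gap is clear, and the rack centre is at 490.5 with the walnut front face at y≈463.5 in the rotated frame. Next I descend.

```bash
python3 -m crank '[[0,0.5,0,20,0,0.002,-0.006],[0,0.5,0,45,0,0.002,-0.006],[0,0.5,0,70,0,0.002,-0.006],[0,0.5,0,95,0,0.002,-0.006],[0,0.5,0,120,0,0.002,-0.006],[0,0.5,0,140,0,0.002,-0.006],[0,0.5,0,155,0,0.002,-0.006],[0,0.5,0,165,0,0.002,-0.006],[0,0.5,0,170,0,0.002,-0.006],[0,0.5,0,170,0,0.002,-0.006]]'; python3 -m crank '[[0,0,0,5,0,0,0],[0,0,0,9,0,0,0],[0,0,0,12,0,0,0],[0,0,0,14,0,0,0],[0,0,0,15,0,0,0],[0,0,0,16,0,0,0]]'
```

```text
clock: 8.45
eef_pos: [576.1, 306.2, 172.0]
eef_rot: [3.14, 0.001, 2.914]
wrist_force: [-0.4, -0.3, -1.8]
finger_gap: 15.8
finger_force: 30.0
clock: 9.05
eef_pos: [576.2, 306.4, 156.1]
eef_rot: [3.139, 0.001, 2.914]
wrist_force: [0.4, 0.0, -2.6]
finger_gap: 15.9
finger_force: 30.0
```

```bash
python3 -m crank '[[0,0,0,2,0,0,0],[0,0,0,4,0,0,0],[0,0,0,6,0,0,0],[0,0,0,6,0,0,0]]'; python3 -m crank '[[0,0,0,1,0,0,0],[0,0,0,2,0,0,0],[0,0,0,2,0,0,0]]';  python3 -m crank '[[0,0,0,1,0,0,0],[0,0,0,1,0,0,0]]'
```

```text
clock: 9.45
eef_pos: [576.1, 306.3, 149.7]
eef_rot: [3.14, 0.001, 2.914]
wrist_force: [-0.4, 0.9, -2.1]
finger_gap: 16.0
finger_force: 30.0
clock: 9.75
eef_pos: [576.2, 306.3, 147.9]
eef_rot: [3.14, 0.001, 2.914]
wrist_force: [0.5, -0.7, -1.7]
finger_gap: 15.6
finger_force: 30.0
clock: 9.95
eef_pos: [576.5, 306.4, 147.7]
eef_rot: [3.139, 0.002, 2.914]
wrist_force: [0.3, -1.2, 3.3]
finger_gap: 15.7
finger_force: 30.0
```

Contact came at 147.7 mm, against 147 predicted. Now a narrow release, then straight up.

```bash
python3 -m crank '[[18,0,0,0,0,0,0],[20,0,0,0,0,0,0],[24,0,0,0,0,0,0],[28,0,0,0,0,0,0],[28,0,0,0,0,0,0],[28,0,0,0,0,0,0]]'; python3 -m crank '[[28,0,0,-5,0,0,0],[28,0,0,-15,0,0,0],[28,0,0,-30,0,0,0],[28,0,0,-50,0,0,0],[28,0,0,-80,0,0,0],[60,0,0,-115,0,0,0],[100,0,0,-150,0,0,0],[100,0,0,-175,0,0,0],[100,0,0,-180,0,0,0],[100,0,0,-180,0,0,0]]'; python3 wr.py wr2
python3 - <<'E'
from h import *
print((lambda R:R[:,1])(tool(3,18)))
go([455,-290,325],tool(3,18))
E
```

```text
clock: 10.55
eef_pos: [576.2, 306.4, 147.1]
eef_rot: [3.139, 0.001, 2.914]
wrist_force: [0.4, -0.8, -0.6]
finger_gap: 26.3
finger_force: 0.0
clock: 11.55
eef_pos: [576.0, 306.1, 327.9]
eef_rot: [3.139, 0.002, 2.914]
wrist_force: [-1.6, 0.4, -0.4]
finger_gap: 63.2
finger_force: 0.0
[576.  306.1 327.9] [3.139e+00 2.000e-03 2.914e+00]
tcp rot frame 491.6 428.7
floor 7235 [[429.0, 186.2, 9.0], [479.3, 354.3, 10.2], [552.3, 468.2, 12.6]]
lip 1432 [[419.9, 187.1, 23.0], [428.5, 322.8, 24.1], [560.3, 489.7, 27.5]]
lipL 888 [[419.9, 186.3, 23.0], [425.6, 332.4, 24.2], [463.8, 489.8, 27.6]]
lipR 529 [[509.0, 187.8, 23.0], [555.4, 317.3, 24.0], [560.5, 460.8, 26.6]]
walltop 788 [[420.0, 463.0, 106.1], [469.4, 497.1, 107.6], [554.2, 503.0, 112.7]]
walnut top 656 [[473.1, 463.5, 187.3], [489.7, 473.7, 189.5], [507.7, 484.4, 191.3]]
walnut shoulder 844 [[436.6, 463.5, 133.1], [465.1, 473.6, 134.6], [543.8, 484.2, 137.2]]
held 54617 [[457.5, 356.0, 360.7], [466.4, 430.3, 461.1], [497.8, 501.8, 471.2]]
beech12x 596 [[437.7, 421.7, 132.1], [463.2, 430.1, 134.5], [545.2, 437.3, 136.8]]
h192 470 [[474.2, 422.4, 187.4], [490.8, 429.9, 189.4], [508.6, 437.3, 191.2]]
posttop 328 [[479.4, 224.3, 125.1], [491.6, 234.7, 127.0], [504.2, 244.6, 128.6]]
plate 1351 [[443.1, 288.1, 24.2], [487.3, 303.4, 78.2], [536.3, 304.8, 97.5]]
[0.94975313 0.04977445 0.30901699]
shift [-1.680e+01 -6.079e+02  4.000e-01] turn [-0.267 -0.203  1.279] rows>= 12.2 clock 11.6
```

```bash
for f in wb side0 scene0; do python3 w2.py $f 3 18 511 -295|grep -v body; done
python3 -m crank '[[100,0,-40,0,-0.02,-0.01,0.08],[100,0,-90,0,-0.042,-0.032,0.2],[100,-1,-138,0,-0.065,-0.05,0.31],[100,-2,-186,0,-0.085,-0.065,0.41],[100,-3,-234,0,-0.105,-0.08,0.51],[100,-5,-282,0,-0.126,-0.096,0.61],[100,-7,-330,0,-0.148,-0.112,0.71],[100,-9,-378,0,-0.17,-0.128,0.81],[100,-11,-426,0,-0.19,-0.144,0.91],[100,-13,-474,0,-0.21,-0.16,1.01]]'
python3 - <<'E'
from h import *
R=tool(3,18);go(np.array([511.3,-295.1,167])-150*R[:,2],R)
E
```

```text
n 1374 top bz 33.9 top world z 194.7
htop 348 x [514.1 522.1 530. ] y [304.2 317.7 333.3] z [28.2 32.7 34.2] px 274.0 324.0
handle 577 x [514.1 522.  530.1] y [304.  308.1 333.1] z [-9.9 31.4 34.1] px 274.0 316.0
mid [ 510.6 -292.2  166.9]
n 644 top bz 35.1 top world z 193.8
htop 51 x [510.7 519.1 527. ] y [305.4 322.9 341.3] z [29.3 32.3 36.6] px 345.0 241.0
handle 143 x [510.2 514.  527.1] y [305.9 326.9 341.5] z [-9.  21.8 36.5] px 346.0 245.0
mid [ 507.3 -297.1  167. ]
n 1320 top bz 34.1 top world z 194.7
htop 78 x [515.8 524.  531.4] y [305.6 324.8 341.7] z [28.7 32.9 35.1] px 218.0 258.0
handle 271 x [515.5 528.3 532.4] y [305.  327.8 341.7] z [-10.7  17.1  34.9] px 221.0 264.0
mid [ 512.1 -297.4  167.5]
clock: 12.6
eef_pos: [480.4, -160.2, 324.7]
eef_rot: [2.89, 0.033, 1.89]
wrist_force: [0.4, -0.3, 0.6]
finger_gap: 93.8
finger_force: 0.0
shift [-125.   -60.6    4.2] turn [-0.057 -0.043  0.265] rows>= 2.8 clock 12.6
```

```bash
python3 -m crank '[[100,-40,-20,1,-0.02,-0.015,0.08],[100,-80,-40,3,-0.04,-0.03,0.18],[100,-110,-55,4,-0.05,-0.04,0.24],[100,-125,-60,4,-0.057,-0.043,0.265],[100,-125,-60,4,-0.057,-0.043,0.265],[100,-125,-60,4,-0.057,-0.043,0.265],[100,-125,-60,4,-0.057,-0.043,0.265]]'
python3 - <<'E'
from h import *
snap('wrist','wg')
E
python3 w2.py wg 3 18 511 -296
python3 - <<'E'
from h import *
R=tool(3,18); m=np.load('mid.npy'); go(m+17*R[:,2],R)
E
```

```text
clock: 13.3
eef_pos: [467.8, -294.6, 311.7]
eef_rot: [2.827, 0.002, 1.63]
wrist_force: [0.4, 0.3, -0.3]
finger_gap: 94.0
finger_force: 0.0
n 1492 top bz 34.4 top world z 195.0
htop 522 x [514.5 521.7 529.8] y [304.8 321.5 340.5] z [29.2 32.7 34.6] px 273.0 207.0
handle 618 x [514.5 521.7 529.9] y [304.7 318.6 340.2] z [-6.4 32.5 34.6] px 273.0 204.0
bodytop 650 x [513.8 522.2 530.2] y [268.1 295.1 376.4] z [-26.  -22.3 -18.4] px 274.0 186.0
mid [ 510.8 -295.8  167.4]
shift [ -3.5  -3.9 167.6] turn [ 0.001 -0.     0.007] rows>= 3.4 clock 13.35
```

```bash
python3 -m crank '[[100,-2,-2,30,0,0,0],[100,-3,-4,65,0,0,0.006],[100,-3,-4,100,0,0,0.006],[100,-3,-4,130,0,0,0.006],[100,-3,-4,150,0,0,0.006],[100,-3,-4,162,0,0,0.006],[100,-3,-4,167,0,0,0.006],[60,-3,-4,167,0,0,0.006],[30,-3,-4,167,0,0,0.006],[0,-3,-4,167,0,0,0.006]]' 30; python3 -m crank '[[0,0,0,0,0,0,0],[0,0,0,0,0,0,0],[0,0,0,0,0,0,0],[0,0,0,0,0,0,0],[0,0,0,0,0,0,0],[0,0,0,0,0,0,0],[0,0,0,0,0,0,0],[0,0,0,0,0,0,0],[0,0,0,0,0,0,0],[0,0,0,0,0,0,0]]' 30
```

```text
clock: 14.35
eef_pos: [515.5, -296.7, 152.6]
eef_rot: [2.826, 0.001, 1.622]
wrist_force: [-0.5, 0.2, 0.4]
finger_gap: 73.5
finger_force: 0.0
clock: 15.35
eef_pos: [515.4, -296.3, 151.5]
eef_rot: [2.827, -0.0, 1.622]
wrist_force: [0.9, 0.4, -0.9]
finger_gap: 15.6
finger_force: 30.0
```

```bash
python3 -m crank '[[0,0,0,-5,0,0,0],[0,0,0,-15,0,0,0],[0,0,0,-35,0,0,0],[0,0,0,-65,0,0,0],[0,0,0,-95,0,0,0],[0,0,0,-130,0,0,0],[0,0,0,-160,0,0,0],[0,0,0,-175,0,0,0],[0,0,0,-175,0,0,0]]'; python3 g1.py 490.5 386 340
```

```text
clock: 16.25
eef_pos: [460.8, -299.6, 320.8]
eef_rot: [2.825, 0.003, 1.621]
wrist_force: [-0.0, -0.7, -1.1]
finger_gap: 15.8
finger_force: 30.0
shift [558.4 132.5  21.6] turn [ 0.27   0.207 -1.28 ] rows>= 11.5 clock 16.25
```

```bash
python3 -m crank '[[0,10,3,-4,0.01,0.01,-0.05],[0,35,10,-8,0.035,0.027,-0.16],[0,70,20,-10,0.06,0.045,-0.28],[0,110,30,-10,0.085,0.064,-0.4],[0,152,40,-8,0.11,0.083,-0.52],[0,195,50,-6,0.135,0.102,-0.64],[0,238,60,-3,0.16,0.121,-0.76],[0,281,70,0,0.185,0.14,-0.88],[0,324,80,3,0.21,0.16,-1.0],[0,365,88,6,0.23,0.176,-1.1]]';python3 g1.py 490.5 386 340
```

```text
clock: 17.25
eef_pos: [527.8, 72.3, 338.7]
eef_rot: [3.101, 0.022, 2.741]
wrist_force: [-0.7, -0.6, -1.5]
finger_gap: 15.9
finger_force: 30.0
shift [ 40.6 191.7   5.5] turn [ 0.038  0.025 -0.172] rows>= 3.9 clock 17.25
```

```bash
python3 -m crank '[[0,0,0,0,0,0,0],[0,0,0,0,0,0,0],[0,0,0,0,0,0,0]]' >/dev/null;python3 g1.py 490.5 386 340
```

```text
shift [ 43.5 194.2   6.3] turn [ 0.04   0.027 -0.18 ] rows>= 4.0 clock 17.55
```

```bash
python3 -m crank '[[0,6,25,1,0.006,0.004,-0.03],[0,14,60,2,0.013,0.008,-0.06],[0,21,95,3,0.02,0.012,-0.09],[0,28,130,4,0.027,0.017,-0.12],[0,35,160,6,0.034,0.023,-0.15],[0,43,180,6,0.04,0.027,-0.18],[0,43,194,6,0.04,0.027,-0.18],[0,43,194,6,0.04,0.027,-0.18],[0,43,194,6,0.04,0.027,-0.18],[0,43,194,6,0.04,0.027,-0.18]]';python3 g1.py 490.5 386 340; python3 wr.py wr3 | grep -v 'walnut\|wall'
```

```text
clock: 18.55
eef_pos: [565.9, 263.5, 341.1]
eef_rot: [3.141, 0.001, 2.912]
wrist_force: [-0.3, 0.5, -1.9]
finger_gap: 15.7
finger_force: 30.0
shift [0.9 1.1 1.1] turn [ 0.     0.001 -0.001] rows>= 0.0 clock 18.55
[565.9 263.5 341.1] [3.141e+00 1.000e-03 2.912e+00]
tcp rot frame 491.4 384.9
floor 6139 [[429.7, 186.2, 9.3], [471.4, 337.0, 11.4], [552.9, 476.2, 13.7]]
lip 1613 [[420.5, 188.3, 23.1], [428.7, 322.6, 25.1], [561.0, 488.9, 27.9]]
lipL 1065 [[420.5, 187.9, 23.1], [426.1, 339.5, 25.1], [453.8, 490.3, 27.7]]
lipR 538 [[519.6, 188.9, 23.2], [556.0, 306.4, 25.2], [561.2, 466.6, 28.0]]
held 51866 [[444.6, 312.6, 328.0], [465.5, 385.8, 475.6], [500.2, 458.6, 485.9]]
greenboard 1962 [[437.5, 378.1, 273.7], [488.3, 385.4, 383.8], [543.6, 393.1, 385.5]]
beech12x 651 [[437.7, 422.1, 132.4], [467.7, 428.8, 136.0], [545.6, 437.7, 140.7]]
h192 457 [[474.5, 422.3, 187.9], [490.8, 429.6, 191.1], [509.2, 437.7, 192.9]]
posttop 340 [[480.0, 224.3, 125.5], [492.1, 235.6, 128.0], [504.6, 245.7, 130.1]]
plate 952 [[443.7, 288.5, 27.1], [487.6, 303.8, 88.7], [536.2, 305.4, 99.1]]
```

View pics/wr3.png

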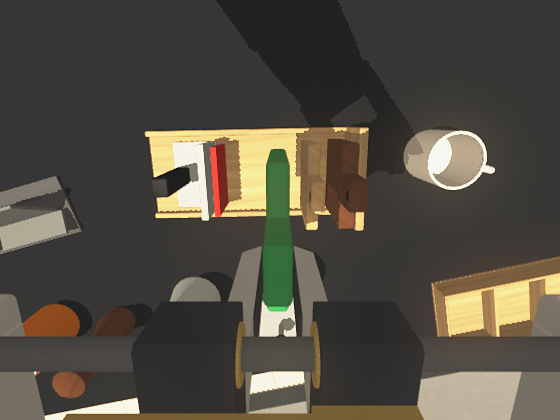

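The held green board is straight (columns 263–292), centred over the rack at x 490.5. Beech stands upright at (313,180) beside the walnut at (345,185), with clear space to both sides. I descend now.

```bash
python3 -m crank '[[0,0,0,20,0,0,0],[0,0,0,45,0,0,0],[0,0,0,70,0,0,0],[0,0,0,95,0,0,0],[0,0,0,120,0,0,0],[0,0,0,145,0,0,0],[0,0,0,163,0,0,0],[0,0,0,175,0,0,0],[0,0,0,183,0,0,0],[0,0,0,186,0,0,0]]'; python3 -m crank '[[0,0,0,2,0,0,0],[0,0,0,4,0,0,0],[0,0,0,5,0,0,0],[0,0,0,5,0,0,0]]'; python3 -m crank '[[0,0,0,1,0,0,0],[0,0,0,2,0,0,0],[0,0,0,2,0,0,0]]'
```

```text
clock: 19.6
eef_pos: [566.0, 264.6, 154.7]
eef_rot: [3.141, 0.001, 2.913]
wrist_force: [0.1, 0.2, -0.6]
finger_gap: 15.7
finger_force: 30.0
clock: 20.0
eef_pos: [566.1, 264.9, 150.0]
eef_rot: [3.141, 0.001, 2.913]
wrist_force: [0.1, 0.5, -1.3]
finger_gap: 15.9
finger_force: 30.0
clock: 20.3
eef_pos: [566.3, 264.9, 148.3]
eef_rot: [3.141, 0.002, 2.913]
wrist_force: [1.2, -0.4, 2.6]
finger_gap: 15.8
finger_force: 30.0
```

```bash
python3 -m crank '[[18,0,0,0,0,0,0],[20,0,0,0,0,0,0],[24,0,0,0,0,0,0],[28,0,0,0,0,0,0],[28,0,0,0,0,0,0],[28,0,0,0,0,0,0]]'; python3 -m crank '[[28,0,0,-5,0,0,0],[28,0,0,-15,0,0,0],[28,0,0,-30,0,0,0],[28,0,0,-55,0,0,0],[28,0,0,-85,0,0,0],[28,0,0,-115,0,0,0],[28,0,0,-145,0,0,0],[28,0,0,-165,0,0,0],[28,0,0,-170,0,0,0],[28,0,0,-170,0,0,0]]'; sed -i "s/^st('held'.*/&\nst('greensh',(hsv[...,0]>50)\&(hsv[...,0]<80)\&(abs(z-137)<5)); st('greentop',(hsv[...,0]>50)\&(hsv[...,0]<80)\&(abs(z-192)<5))/" wr.py; python3 wr.py wr4 | grep -v lip
```

```text
clock: 20.9
eef_pos: [566.0, 264.9, 147.8]
eef_rot: [3.141, 0.001, 2.913]
wrist_force: [-0.5, 0.1, 0.3]
finger_gap: 26.2
finger_force: 0.0
clock: 21.9
eef_pos: [565.9, 264.9, 318.4]
eef_rot: [3.141, 0.002, 2.913]
wrist_force: [-0.2, -0.7, 0.3]
finger_gap: 26.4
finger_force: 0.0
[565.9 264.9 318.4] [3.141e+00 2.000e-03 2.913e+00]
tcp rot frame 491.1 386.2
floor 6403 [[429.6, 185.8, 9.0], [474.6, 340.1, 10.3], [552.5, 471.9, 12.9]]
walltop 712 [[419.4, 463.0, 106.1], [461.4, 495.7, 108.0], [554.7, 503.2, 113.3]]
walnut top 703 [[473.1, 463.4, 187.3], [489.7, 473.6, 189.7], [507.8, 484.5, 191.5]]
walnut shoulder 965 [[436.7, 463.2, 133.1], [466.4, 472.7, 134.9], [544.1, 484.2, 139.4]]
held 49467 [[457.0, 313.7, 353.5], [465.2, 388.0, 452.0], [496.4, 459.7, 461.9]]
greenboard 461 [[437.1, 379.2, 36.9], [505.3, 386.1, 135.1], [545.2, 393.4, 190.8]]
beech12x 659 [[437.8, 421.6, 132.3], [465.2, 428.6, 134.8], [545.3, 437.0, 139.6]]
h192 1011 [[474.3, 379.0, 187.2], [491.1, 394.5, 189.7], [508.7, 437.0, 191.5]]
posttop 352 [[479.5, 224.4, 125.1], [491.4, 234.7, 127.0], [504.1, 244.6, 128.7]]
plate 1088 [[443.2, 287.8, 26.0], [486.9, 303.3, 85.7], [536.4, 304.9, 97.6]]
greensh 608 [[437.7, 378.7, 132.5], [465.1, 386.2, 134.9], [545.2, 393.4, 137.6]]
greentop 469 [[474.5, 379.0, 187.4], [490.9, 386.2, 189.8], [508.7, 393.4, 191.5]]
```

```bash
cat > g2.py <<'E'
from h import *
import sys
a=np.radians(-13.1); ex=np.array([np.cos(a),np.sin(a),0]); ey=np.array([-np.sin(a),np.cos(a),0])
x,y,z=map(float,sys.argv[1:4]); t=manip.read_state()['eef_pos']; print('now rot frame',(t@ex).round(1),(t@ey).round(1),t[2].round(1)); go(x*ex+y*ey+[0,0,z],tool(-13.1,0))
E
python3 g2.py 492 195 300
```

```text
now rot frame 491.0 386.1 317.2
shift [  -1.  -191.1   17.2] turn [0.    0.    1.571] rows>= 10.5 clock 21.95
```

```bash
python3 -m crank '[[10,0,-15,1,0,0,0.1],[0,0,-35,3,0,0,0.24],[0,0,-55,5,0,0,0.38],[0,0,-75,7,0,0,0.52],[0,0,-95,9,0,0,0.66],[0,0,-115,11,0,0,0.8],[0,0,-135,13,0,0,0.94],[0,0,-155,15,0,0,1.08],[0,0,-175,17,0,0,1.22],[0,0,-191,17,0,0,1.36]]'; python3 -m crank '[[0,0,0,0,0,0,0.14],[0,0,0,0,0,0,0.21],[0,0,0,0,0,0,0.21],[0,0,0,0,0,0,0.21]]'; python3 g2.py 492 195 75; python3 wr.py wr5 | grep 'post\|plate'
```

```text
clock: 22.95
eef_pos: [521.8, 77.8, 299.2]
eef_rot: [-3.14, 0.0, 1.547]
wrist_force: [0.7, 0.5, -0.4]
finger_gap: 0.5
finger_force: 0.0
clock: 23.35
eef_pos: [522.4, 78.8, 300.0]
eef_rot: [-3.141, 0.0, 1.346]
wrist_force: [0.4, -0.4, 0.8]
finger_gap: 0.5
finger_force: 0.0
now rot frame 490.9 195.2 300.0
shift [-1.00e-01  1.10e+00  2.25e+02] turn [-0.     0.     0.003] rows>= 4.5 clock 23.35
posttop 435 [[480.6, 223.2, 125.3], [493.0, 233.8, 128.1], [505.5, 244.6, 130.0]]
plate 730 [[445.2, 295.0, 46.5], [492.0, 299.3, 97.0], [537.2, 304.1, 99.1]]
```

View pics/wr5.png

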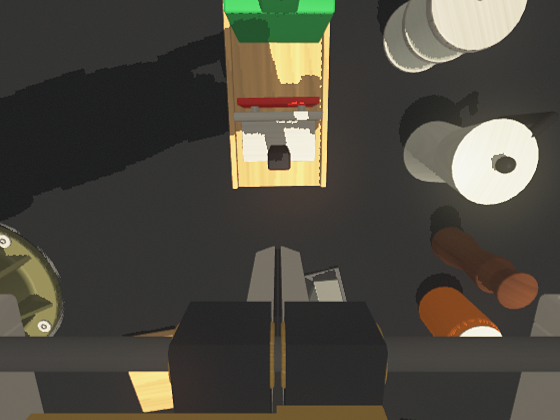

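The view shows the closed fingers at (278,255), in line with the black post at (279,157). The red plate is at (278,101) and the green board at (280,20). The drop behind the post is clear.

```bash
python3 -m crank '[[0,0,1,25,0,0,0.003],[0,0,1,55,0,0,0.003],[0,0,1,85,0,0,0.003],[0,0,1,115,0,0,0.003],[0,0,1,145,0,0,0.003],[0,0,1,175,0,0,0.003],[0,0,1,200,0,0,0.003],[0,0,1,217,0,0,0.003],[0,0,1,225,0,0,0.003],[0,0,1,225,0,0,0.003]]'; python3 -m crank '[[0,3,0,0,0,0,0],[0,6,0,0,0,0,0],[0,9,0,0,0,0,0],[0,11,0,0,0,0,0],[0,13,0,0,0,0,0],[0,15,0,0,0,0,0],[0,17,0,0,0,0,0],[0,19,0,0,0,0,0],[0,21,0,0,0,0,0],[0,23,0,0,0,0,0]]'; python3 g2.py 492 351 75
```

```text
clock: 24.4
eef_pos: [523.4, 78.6, 75.0]
eef_rot: [-3.141, 0.0, 1.341]
wrist_force: [0.1, 0.1, 0.3]
finger_gap: 0.4
finger_force: 0.0
clock: 25.4
eef_pos: [528.8, 100.3, 75.8]
eef_rot: [3.141, 0.001, 1.34]
wrist_force: [-3.2, -6.2, 3.5]
finger_gap: 0.5
finger_force: 3.6
now rot frame 492.3 217.6 75.8
shift [133.4  -0.6   0.6] turn [ 0.001  0.001 -0.002] rows>= 2.7 clock 25.4
```

```bash
python3 -m crank '[[0,4,0,0,0,0,0],[0,9,0,0,0,0,0],[0,15,0,0,0,0,0],[0,21,0,0,0,0,0],[0,27,0,0,0,0,0],[0,33,0,0,0,0,0],[0,39,0,0,0,0,0],[0,45,0,0,0,0,0],[0,50,0,0,0,0,0],[0,55,0,0,0,0,0]]'; python3 -m crank '[[0,3,0,0,0,0,0],[0,6,0,0,0,0,0],[0,9,0,0,0,0,0],[0,12,0,0,0,0,0],[0,15,0,0,0,0,0],[0,18,0,0,0,0,0],[0,21,0,0,0,0,0],[0,24,0,0,0,0,0],[0,27,0,0,0,0,0],[0,30,0,0,0,0,0]]';python3 g2.py 492 351 75
```

```text
clock: 26.4
eef_pos: [540.8, 154.0, 75.6]
eef_rot: [-3.141, 0.002, 1.34]
wrist_force: [-7.2, -6.4, 4.0]
finger_gap: 0.8
finger_force: 3.8
clock: 27.4
eef_pos: [547.5, 183.0, 75.4]
eef_rot: [-3.14, 0.002, 1.34]
wrist_force: [-8.9, -7.1, 3.4]
finger_gap: 0.8
finger_force: 4.2
now rot frame 491.7 302.3 75.4
shift [48.7  0.2  0.3] turn [-0.002  0.002 -0.002] rows>= 1.0 clock 27.4
```

```bash
python3 -m crank '[[0,2,0,0,0,0,0],[0,5,0,0,0,0,0],[0,8,0,0,0,0,0],[0,11,0,0,0,0,0],[0,14,0,0,0,0,0],[0,17,0,0,0,0,0],[0,20,0,0,0,0,0]]'; python3 wr.py wr6 | grep -v 'lip\|held\|floor'
```

```text
clock: 28.1
eef_pos: [551.9, 202.3, 75.4]
eef_rot: [-3.14, 0.003, 1.34]
wrist_force: [-9.1, -8.2, 4.2]
finger_gap: 0.5
finger_force: 5.0
[551.9 202.3  75.4] [-3.14e+00  3.00e-03  1.34e+00]
tcp rot frame 491.7 322.1
walnut shoulder 1591 [[438.6, 440.0, 133.6], [524.3, 442.0, 135.8], [545.1, 445.2, 137.4]]
greenboard 20255 [[439.3, 412.1, 106.5], [491.1, 418.9, 189.4], [542.8, 428.5, 192.4]]
beech12x 5429 [[438.1, 330.7, 133.1], [460.8, 436.2, 135.8], [545.2, 444.8, 139.3]]
h192 13314 [[418.8, 318.0, 187.7], [491.0, 419.5, 191.0], [565.1, 429.1, 196.8]]
plate 3023 [[442.4, 404.0, 82.4], [489.3, 408.2, 97.0], [535.4, 412.7, 98.6]]
greensh 6537 [[437.8, 412.2, 132.6], [501.6, 419.4, 135.8], [544.4, 428.7, 138.8]]
greentop 11025 [[473.9, 413.1, 187.8], [490.9, 420.7, 190.8], [507.9, 428.5, 192.5]]
```

View pics/wr6.png

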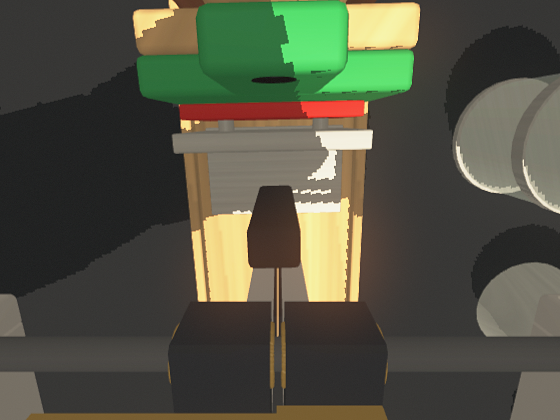

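Green (rows 5–105) and beech behind it are upright and square on the red plate at (273,110). The finger tips press the post at (273,245). The rest goes in smaller steps.

```bash
python3 -m crank '[[0,2,0,0,0,0,0],[0,4,0,0,0,0,0],[0,6,0,0,0,0,0],[0,8,0,0,0,0,0],[0,10,0,0,0,0,0],[0,12,0,0,0,0,0],[0,14,0,0,0,0,0],[0,16,0,0,0,0,0],[0,17,0,0,0,0,0],[0,18,0,0,0,0,0]]'|grep 'eef_pos\|wrist'; python3 -m crank '[[0,1,0,0,0,0,0],[0,2,0,0,0,0,0],[0,3,0,0,0,0,0]]'|grep 'eef_pos\|wrist'; python3 wr.py wr7 | grep 'tcp\|plate\|greensh'
```

```text
eef_pos: [555.9, 219.8, 75.3]
wrist_force: [-8.4, -6.8, 3.2]
eef_pos: [556.5, 222.6, 75.3]
wrist_force: [-9.6, -9.2, 5.2]
tcp rot frame 491.6 342.9
plate 2944 [[441.7, 423.9, 94.9], [488.7, 428.0, 97.0], [534.9, 432.4, 98.6]]
greensh 6387 [[437.3, 431.8, 132.7], [507.0, 438.8, 135.8], [543.9, 448.1, 138.4]]
```

```bash
for i in 1; do python3 -m crank '[[0,1,0,0,0,0,0],[0,2,0,0,0,0,0],[0,3,0,0,0,0,0]]'|grep 'eef_pos\|wrist'; done; python3 -m crank '[[0,0.5,0,0,0,0,0],[0,1,0,0,0,0,0]]'|grep 'eef_pos\|wrist';python3 -m crank '[[0,0.5,0,0,0,0,0],[0,1,0,0,0,0,0]]'|grep 'eef_pos\|wrist'
```

```text
eef_pos: [557.1, 225.4, 75.3]
wrist_force: [-10.1, -8.6, 4.0]
eef_pos: [557.3, 226.4, 75.3]
wrist_force: [-9.9, -8.6, 3.4]
eef_pos: [557.6, 227.4, 75.3]
wrist_force: [-10.2, -8.7, 4.0]
```

```bash
for k in a; do python3 -m crank '[[0,0.5,0,0,0,0,0],[0,1,0,0,0,0,0],[0,1,0,0,0,0,0]]'|grep 'eef_pos\|wrist'; python3 -m crank '[[0,0.5,0,0,0,0,0],[0,1,0,0,0,0,0],[0,1,0,0,0,0,0]]'|grep 'eef_pos\|wrist'; done; python3 wr.py wr8 | grep 'tcp\|plate\|greensh\|wal'
```

```text
eef_pos: [557.8, 228.3, 75.3]
wrist_force: [-10.3, -8.4, 4.5]
eef_pos: [557.9, 229.1, 75.3]
wrist_force: [-11.3, -10.7, 6.2]
tcp rot frame 491.5 349.6
walnut top 11195 [[473.4, 440.2, 187.8], [490.6, 448.0, 190.8], [507.7, 455.6, 192.5]]
walnut shoulder 12462 [[437.4, 440.3, 133.4], [518.7, 457.3, 135.8], [544.3, 472.8, 137.5]]
plate 2827 [[441.7, 429.1, 95.5], [489.1, 433.4, 97.0], [534.9, 437.7, 98.5]]
greensh 6202 [[437.3, 436.9, 132.8], [508.8, 444.0, 135.8], [543.8, 453.4, 137.9]]
```

```bash
python3 -m crank '[[0,0.5,0,0,0,0,0],[0,1,0,0,0,0,0],[0,1,0,0,0,0,0]]'|grep 'eef_pos\|wrist'; python3 -m crank '[[0,0.5,0,0,0,0,0],[0,1,0,0,0,0,0],[0,1,0,0,0,0,0]]'|grep 'eef_pos\|wrist'; python3 wr.py wr9 | grep 'tcp\|plate\|greensh'
```

```text
eef_pos: [558.1, 229.8, 75.3]
wrist_force: [-12.4, -11.7, 6.5]
eef_pos: [558.3, 230.6, 75.3]
wrist_force: [-13.4, -13.2, 6.5]
tcp rot frame 491.5 351.2
plate 2780 [[441.7, 429.2, 95.4], [489.1, 433.4, 97.0], [535.0, 437.4, 98.5]]
greensh 6012 [[437.3, 437.0, 132.8], [511.7, 444.2, 135.8], [543.9, 453.5, 137.7]]
```

The plate stopped at 437.4 while the push kept rising at 2 N/mm, so the row is snug with about 4 mm compression. I back off slowly and rise clear.

```bash
python3 -m crank '[[0,-1,0,0,0,0,0],[0,-3,0,0,0,0,0],[0,-6,0,0,0,0,0],[0,-10,0,0,0,0,0],[0,-18,0,0,0,0,0],[0,-30,0,0,0,0,0],[0,-45,0,0,0,0,0],[0,-60,0,0,0,0,0],[0,-60,0,0,0,0,0]]'; python3 -m crank '[[0,-15,0,-20,0,0,0],[0,-30,0,-55,0,0,0],[0,-40,0,-95,0,0,0],[0,-40,0,-135,0,0,0],[0,-40,0,-175,0,0,0],[0,-40,0,-205,0,0,0],[0,-40,0,-220,0,0,0],[0,-40,0,-220,0,0,0],[0,-40,0,-220,0,0,0]]'; python3 wr.py wr10 | grep -v lip
python3 - <<'E'
from h import *
snap('scene','scene1')
E
```

```text
clock: 32.4
eef_pos: [546.0, 172.0, 76.0]
eef_rot: [3.141, -0.0, 1.338]
wrist_force: [0.3, 0.1, 0.5]
finger_gap: 0.3
finger_force: 0.0
clock: 33.3
eef_pos: [536.7, 135.1, 294.9]
eef_rot: [3.141, 0.0, 1.34]
wrist_force: [0.1, -0.0, -1.1]
finger_gap: 0.8
finger_force: 0.0
[536.7 135.1 294.9] [3.141 0.    1.34 ]
tcp rot frame 492.1 253.2
floor 10358 [[429.7, 185.6, 9.1], [491.8, 282.3, 10.7], [551.8, 415.5, 13.1]]
walnut shoulder 595 [[436.5, 440.1, 133.4], [471.3, 443.4, 135.5], [544.4, 446.7, 137.5]]
held 45480 [[419.1, 251.3, 332.8], [491.8, 280.0, 429.5], [565.1, 287.7, 439.2]]
greenboard 2507 [[438.1, 435.8, 81.8], [490.4, 437.4, 133.8], [543.3, 446.5, 164.2]]
plate 967 [[442.1, 427.9, 83.9], [489.0, 431.2, 96.1], [534.8, 437.0, 98.2]]
greensh 1066 [[437.2, 436.2, 132.2], [481.8, 440.6, 135.2], [543.9, 446.6, 140.9]]
```

View pics/wr10.png

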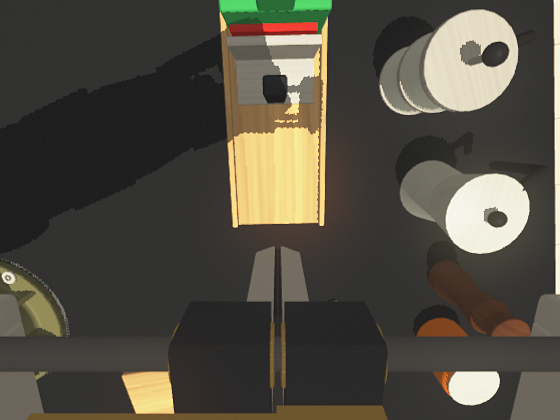

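View pics/scene1.png

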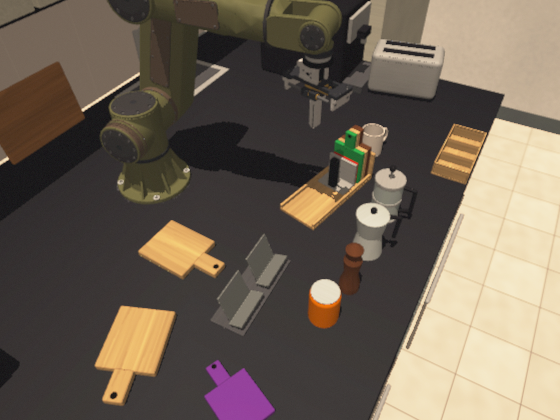

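The row is packed: the green face is at (275,10), the plate is against it at (273,28), the gripper is clear and the bystanders have not moved. One last numeric check of plate against post, then I hand in.

Run:
```python
from h import *
a=np.radians(-13.1); ey=np.array([-np.sin(a),np.cos(a),0])
for f in('wr5','wr10'):
    p,X=cloud(f); h=cv2.cvtColor(p,cv2.COLOR_RGB2HSV).astype(int); y=X@ey; z=X[...,2]
    reg=(y>180)&(y<450)&(abs(X[...,0]-555)<70)
    post=reg&(abs(z-128)<3.5)&(h[...,2]<70); pl=reg&((h[...,0]<6)|(h[...,0]>172))&(h[...,1]>150)&(abs(z-97)<2.5)
    print(f,np.percentile(y[post],[1,50,99]).round(1),np.percentile(y[pl],[1,50,99]).round(1),'d',(np.percentile(y[pl],50)-np.percentile(y[post],[1,50])).round(1))
```

```text
wr5 [226.5 239.2 244.6] [295.1 299.6 304. ] d [73.  60.3]
wr10 [360.  369.9 380.9] [428.3 432.4 437. ] d [72.4 62.5]
```

The post-top middle to plate-face distance was 304.0 − 233.9 = 70.1 mm before and is 437.0 − 370.5 = 66.5 mm now. That is about 3.5 mm pressed in, as the spring and friction balance predicts.

```bash
python3 -c "
from cell import manip
print(manip.sign_off())"
```

```text
the job is handed in; nothing more can be done
None
```

The job is handed in, with no verdict returned: both boards stand upright beside the walnut one, the row is snug against the end wall with the plate pressed in about 3.5 mm, the arm is clear, and the bystanders look unmoved.

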